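Assemble two ceramic stacking jars

TASK

Put the two stacking jars together on the decorating table. First build the tall one in the middle of the metal banding wheel: the blue pot, then the yellow tier seated in it, then the blue lid on top; after that the short one in the middle of the cork mat: the green pot and then the green lid. Keep the pieces upright, set each down gently without dropping it, leave every piece fully seated, and do not disturb the glaze jar, water cup or brush.

Things in the scene. Friction and masses are not known exactly. Their poses are not given: they have to be found in the camera images.
- blue_pot: Dark blue pot. Open round ceramic jar piece, loose, 42 mm tall. Solid cone foot: 30 mm across at z 0, 46 mm at z 12. Straight wall 60 mm across from z 12 to the rim at z 42 (grasp here), 4 mm thick, mouth 52 mm; inner floor at z 17. A seated piece's foot sits in the mouth, its shoulder on the rim, its origin 30 mm above this one's. 0.14 kg. Origin: centre of the foot's underside, z up.
- yellow_tier: Yellow tier; the same shape as the pots. Open round ceramic jar piece, loose, 42 mm tall. Solid cone foot: 30 mm across at z 0, 46 mm at z 12. Straight wall 60 mm across from z 12 to the rim at z 42 (grasp here), 4 mm thick, mouth 52 mm; inner floor at z 17. A seated piece's foot sits in the mouth, its shoulder on the rim, its origin 30 mm above this one's. 0.14 kg. Origin: centre of the foot's underside, z up.
- green_pot: Green pot. Open round ceramic jar piece, loose, 42 mm tall. Solid cone foot: 30 mm across at z 0, 46 mm at z 12. Straight wall 60 mm across from z 12 to the rim at z 42 (grasp here), 4 mm thick, mouth 52 mm; inner floor at z 17. A seated piece's foot sits in the mouth, its shoulder on the rim, its origin 30 mm above this one's. 0.14 kg. Origin: centre of the foot's underside, z up.
- blue_lid: Dark blue ceramic lid with a white knob. Loose, 42 mm tall. Solid cone foot: 30 mm across at z 0, 46 mm at z 12; disc 60 mm across from z 12 to 18; white upright cylindrical knob 20 mm across from z 18 to 42 (grasp here). Stands on its foot. Seated in a jar piece, its origin is 30 mm above that piece's origin. 0.08 kg. Origin: centre of the foot's underside, z up.
- green_lid: Green ceramic lid with a white knob. Loose, 42 mm tall. Solid cone foot: 30 mm across at z 0, 46 mm at z 12; disc 60 mm across from z 12 to 18; white upright cylindrical knob 20 mm across from z 18 to 42 (grasp here). Stands on its foot. Seated in a jar piece, its origin is 30 mm above that piece's origin. 0.08 kg. Origin: centre of the foot's underside, z up.
- banding_wheel: Decorator's banding wheel, locked so that it does not turn and fixed to the table: a round bright metal head 130 mm across and 10 mm thick with engraved rings, its top 45 mm above the table, on a dark base 100 mm across. Origin: on the table, on its axis, z up.
- cork_mat: Square brown cork mat, 120 x 120 mm, 8 mm thick, fixed to the table. Origin: centre of its underside, z up, x and y along its sides.
- glaze_jar: Bystander: amber glass jar with black cap and paper label, 56 mm across, 65 mm tall, standing loose. Origin: centre of its underside.
- water_cup: Bystander: grey water cup, 64 mm across the rim, 70 mm tall, standing loose. Origin: centre of its underside.
- brush: Bystander: paint brush about 160 mm long, lying loose along its own x axis. Origin: on the underside, about the middle.

How it is judged:
On the way, in this order (a step that is already met when the one before it is completed fails the run):
1. the blue pot stands in the middle of the banding wheel (horizontal distance between blue_pot and banding_wheel below 0.02 m and z of blue_pot in the frame of banding_wheel between 0.04 and 0.05 m and angle between blue_pot's own z axis and vertical below 0.1 rad), for 0.2 s.
2. the yellow tier is seated in the blue pot (horizontal distance between yellow_tier and blue_pot below 0.007 m and z of yellow_tier in the frame of blue_pot between 0.025 and 0.035 m and angle between yellow_tier's own z axis and vertical below 0.1 rad), for 0.2 s.
3. the blue lid is seated in the yellow tier (horizontal distance between blue_lid and yellow_tier below 0.007 m and z of blue_lid in the frame of yellow_tier between 0.025 and 0.035 m and angle between blue_lid's own z axis and vertical below 0.1 rad), for 0.2 s.
4. the green pot stands in the middle of the cork mat (horizontal distance between green_pot and cork_mat below 0.02 m and z of green_pot in the frame of cork_mat between 0.003 and 0.013 m and angle between green_pot's own z axis and vertical below 0.1 rad), for 0.2 s.
5. the green lid is seated in the green pot (horizontal distance between green_lid and green_pot below 0.007 m and z of green_lid in the frame of green_pot between 0.025 and 0.035 m and angle between green_lid's own z axis and vertical below 0.1 rad), for 0.2 s.
At the end, for the whole second after the job is handed in: Blue pot on the wheel, green pot on the mat, each within 20 mm of the centre; yellow tier in blue pot, blue lid in yellow tier, green lid in green pot (within 7 mm of centre, 5 mm of fully seated height); all upright within 0.1 rad, released and at rest (all of step 1 and all of step 2 and all of step 3 and all of step 4 and all of step 5 and linear speed of each of blue_pot, yellow_tier, blue_lid, green_pot, green_lid below 0.02 m/s and angular speed of each of blue_pot, yellow_tier, blue_lid, green_pot, green_lid below 0.2 rad/s and contact force between the fingers and blue_pot below 0.1 N and contact force between the fingers and yellow_tier below 0.1 N and contact force between the fingers and blue_lid below 0.1 N and contact force between the fingers and green_pot below 0.1 N and contact force between the fingers and green_lid below 0.1 N); the robot touches nothing.
It fails at once if the glaze jar, water cup or brush is moved by more than 30 mm (distance of any of glaze_jar, water_cup, brush from where it was at the start of the episode above 0.03 m).
It fails at once if a ware piece is tipped over (more than 1 rad) (angle between any of blue_pot, yellow_tier, blue_lid, green_pot, green_lid's own z axis and vertical above 1 rad).
It fails at once if a ware piece is dropped: out of the fingers and faster than 0.7 m/s (a free fall of about 25 mm) ((linear speed of blue_pot above 0.7 m/s and contact force between each of the arm, the fingers and blue_pot below 0.05 N) or (linear speed of yellow_tier above 0.7 m/s and contact force between each of the arm, the fingers and yellow_tier below 0.05 N) or (linear speed of blue_lid above 0.7 m/s and contact force between each of the arm, the fingers and blue_lid below 0.05 N) or (linear speed of green_pot above 0.7 m/s and contact force between each of the arm, the fingers and green_pot below 0.05 N) or (linear speed of green_lid above 0.7 m/s and contact force between each of the arm, the fingers and green_lid below 0.05 N)).
It also fails if it takes over 138 s, if anything falls off the work surface, if the arm or the gripper's body presses on something with over 40 N, if the wrist force passes 120 N, or if a joint passes its speed limit or range.

ROBOT

A 6-joint arm with a two-finger parallel gripper is mounted at the origin on the work surface. World frame = base frame: x ahead of the robot, y to its left, z up, the work surface at z = 0. Lengths are in m, angles in rad, forces in N, time in s.
With the tool pointing down it reaches from about 0.425 to 0.95 m from the base axis. Payload 3.5 kg.
Tool frame: the origin (TCP) lies between the finger pads; the fingertips stand 14 mm ahead of it and the grasp point (between the pads) lies 5 mm behind it; z points along the fingers, y is the line along which they close (so a half turn about z gives the same grasp; the last joint's range is limited). The gripper opens to 85 mm and grips with 20 to 120 N. Pads are 22 mm wide; open, the fingers measure 114 mm over their backs; the gripper's body (76 mm by 85 mm) begins 54 mm behind the grasp point. The pads swing forward as they close: fully open they stand 13 mm farther back than shut.
Start: joints at [1.041, 0.286, 1.577, -0, 1.279, -0.15], TCP at [0.25, 0.627, 0.245] pointing down, gripper open.
Joint ranges: [-2.77, 2.77], [-0.9, 2.22], [0.21, 2.48], [-1.53, 4.67], [0.24, 2.81], [-2.84, 2.84]. Speed limits (rad/s): [2.79, 2.79, 3.14, 3.14, 3.14, 3.14].

INTERFACE

Orientations are given as a unit quaternion [x, y, z, w].
In Python, from plant import * gives the robot as it stands.
- The arm moves only by the tool step_arm, never from a script. Its argument "commands" is a list of rows, each an object of numbers: "gripper": the gripper's target within -1 to 1 (shut at 1, half-way at 0, fully open at -1); "x", "y", "z": the shift along the tool's x, y, z in mm; "spin": the turn about the tool's z in degrees. A call has exactly 10 rows; each row shifts and turns the commanded pose from where the row before left it, along the tool's axes as they then stand; what a row does not reach is not made up. A row lasts 1/10 s, in which the tool goes at most 50 mm and 8.59 degrees, less where a joint would pass 70% of its speed; a pose out of reach is approached as far as the arm can. A call with a gripper value outside its range is refused whole. The fingers move at their own pace and stop on an object; "force" is the grip in N (left out, the last holds). Time passes only in rows, so rows that do not move let the fingers close, or fill a call up. It gives the time, the measured TCP pose, the force, the opening and the grip force at its end, in the units of the state.
- get_state(): the state, without advancing time (a new reading comes with each control period).
- read_camera(name): name is "scene" or "top" or "wrist"; returns a dict with "color" (400x640x3 uint8, red, green, blue), "z_map" (400x640 float32, m along the optical axis (not along the pixel's ray), 0 where there is no reading), "fx", "fy", "cx", "cy" (pixels), "distortion" ([k1, k2, p1, p2, k3] as OpenCV has them; the pictures are not rectified), "eye" and "attitude" of the camera in the world; the wrist camera has in their place "mount" (4x4, takes a point from camera to tool coordinates, whose origin is the TCP and whose axes are the flange's). Camera axes: x right, y up, looking along -z (the intrinsics and any distortion apply to the point x, -y, -z); pixel columns grow to the right and rows downward; lengths in m; the calibration is good to about 2 mm. A picture is of the moment at which its call begins: read the wrist's pose just before it.
- sign_off(): hands the job in; it is judged then, once.
The state is a dict: "time": time; "qpos": joint angles; "dq": joint speeds; "joint_efforts": joint torques, N m; "eef_pos": TCP position; "tcp_rot": TCP orientation; "contact_force": force on the tool from outside, world axes, zero at the start; "wrist_torque": the same for the moment, N m; "opening": opening from 0.0 (shut) to 1.0 (fully open); "finger_force": force on a finger pad.
Only numpy, scipy, OpenCV 4.12 (cv2) and the standard library are available. Lean on these libraries where they do the work, as an engineer would, in place of code of your own. Each camera call takes 0.05 s, during which the arm holds its last target. There are 200 camera calls.

## Working session

There is one attempt and no reset: what is moved stays moved. The work goes in short steps, Python scripts to look and compute and a tool call to move; the robot and the scene stay as the last step left them, time stands still between calls to the robot, and variables do not carry over. Pictures are saved under pics/ and viewed, at most 14 in all, crops included, and the job is handed in when it is done.

Besides the shell and the picture viewer there is one more tool, called as a command line: name --argument value ..., lists and objects as JSON in quotes. step_arm: Moves the arm, as the interface text tells. Its arguments: {"type":"object","properties":{"commands":{"type":"array"},"force":{"type":"number"}},"required":["commands"]}

```bash
mkdir -p pics
cat > h.py <<'E'
from plant import *
import numpy as np, cv2
from scipy.spatial.transform import Rotation as R
def shot(name,png=None):
    s=get_state(); c=read_camera(name)
    if png: cv2.imwrite('pics/'+png,c['color'][:,:,::-1])
    return s,c
def cloud(s,c):
    h,w=c['z_map'].shape
    u,v=np.meshgrid(np.arange(w),np.arange(h))
    K=np.array([[c['fx'],0,c['cx']],[0,c['fy'],c['cy']],[0,0,1.]])
    n=cv2.undistortPoints(np.stack([u,v],-1).reshape(-1,1,2).astype(float),K,np.array(c['distortion'],float)).reshape(h,w,2)
    z=c['z_map'].astype(float)
    P=np.stack([n[...,0]*z,-n[...,1]*z,-z],-1)
    if 'mount' in c:
        M=np.array(c['mount']);P=P@M[:3,:3].T+M[:3,3]
        P=P@R.from_quat(s['tcp_rot']).as_matrix().T+np.array(s['eef_pos'])
    else:
        A=np.array(c['attitude'],float); A=R.from_quat(A).as_matrix() if A.size==4 else A.reshape(3,3)
        P=P@A.T+np.array(c['eye'])
    P[z<=0]=np.nan
    return P
E
python3 - <<'E'
from h import *
s,c=shot('top','top.png'); print({k:v for k,v in c.items() if k not in('color','z_map')}); print(s)
P=cloud(s,c); np.save('top.npy',P); np.save('topc.npy',c['color'])
print(np.nanmin(P,(0,1)),np.nanmax(P,(0,1)))
shot('scene','scene.png')
E
```

```text
{'fx': 457.55117016599326, 'fy': 457.55117016599326, 'cx': 318.2627388455113, 'cy': 200.72292052949047, 'distortion': array([-0.09883942,  0.        ,  0.        ,  0.        ,  0.        ]), 'eye': array([ 0.21133067, -0.03296227,  1.34385458]), 'attitude': array([ 0.0816731 , -0.07827795, -0.66341674,  0.73964876])}
{'time': 0.0, 'qpos': array([ 1.04098885e+00,  2.87185202e-01,  1.57822772e+00, -2.11817634e-05,
        1.27860431e+00, -1.50011322e-01]), 'dq': array([ 6.36021590e-04, -7.35703931e-05, -2.36886254e-04, -1.21380097e-03,
        1.55999923e-03, -4.15130731e-04]), 'joint_efforts': array([-8.82070617e-04, -4.05961990e+01, -2.92631471e+01, -1.15609569e-04,
        5.69905547e-03,  1.08984352e-05]), 'eef_pos': array([0.24989686, 0.62634122, 0.24390666]), 'tcp_rot': array([ 1.88755658e-01,  9.82023336e-01, -1.14631027e-03, -3.94621822e-04]), 'contact_force': array([ 0.84226215, -0.6668121 ,  0.15874583]), 'wrist_torque': array([ 0.02139121, -0.04552117,  0.00202295]), 'finger_force': 0.0, 'opening': 0.9984136270702955}
[-0.3924881  -1.65213261 -0.77963718] [1.6284715  1.90848159 0.67954748]
```

View pics/top.png

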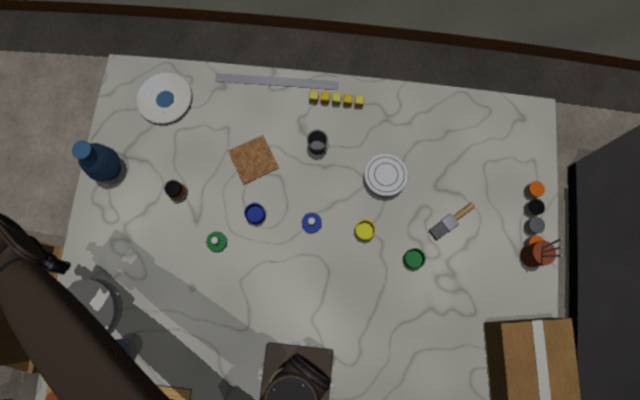

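View pics/scene.png

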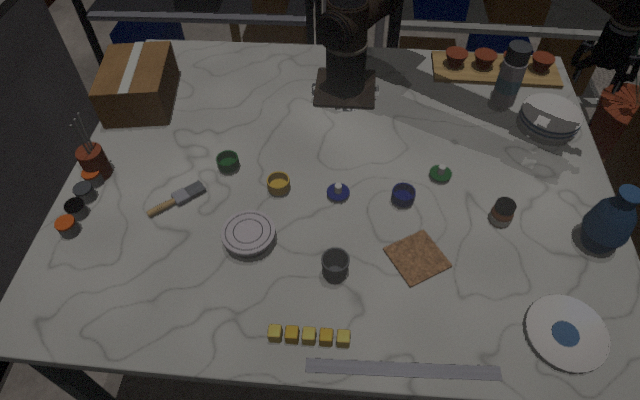

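The top view (pixels) shows: blue pot (255,213), blue lid (312,222), yellow tier (364,231), green pot (414,259), green lid (216,241), wheel (385,175), cork (253,159), water cup (317,143), glaze jar (175,190), brush (452,221).

Run:
```python
from h import *
P=np.load('top.npy')
# rim z-bands
for n,(u,v),lo,hi,r in [('bpot',(255,213),.034,.05,18),('blid',(312,222),.010,.025,18),('ytier',(364,231),.034,.05,18),('gpot',(414,259),.034,.05,18),('glid',(216,241),.01,.025,18),('wheel',(385,175),.038,.055,30),('cork',(253,159),.004,.014,34),('cup',(317,143),.06,.08,20),('glaze',(175,190),.055,.075,20)]:
    Q=P[v-r:v+r+1,u-r:u+r+1].reshape(-1,3); Q=Q[np.isfinite(Q[:,0])]
    f=Q[(Q[:,2]>lo)&(Q[:,2]<hi)]
    if len(f)<5: print(n,len(f),np.percentile(Q[:,2],[1,50,99]));continue
    (c,rad)=cv2.minEnclosingCircle(f[:,:2].astype(np.float32))
    print(n,len(f),np.round(c,4),'d',round(2*rad,4),'z',np.round(np.percentile(f[:,2],[5,50,95]),4),np.round(np.linalg.norm(c),3), cv2.minAreaRect(f[:,:2].astype(np.float32)) if n=='cork' else '')
Q=P[330:,:][:,:].reshape(-1,3)
print('table z',np.nanmedian(P[240:300,270:380,2]))
print('brush',P[205,472],P[235,435])
```

```text
bpot 101 [0.4573 0.1715] d 0.0609 z [0.0348 0.04   0.0455] 0.488 
blid 273 [0.4515 0.0026] d 0.0603 z [0.0128 0.0174 0.0219] 0.452 
ytier 104 [ 0.443 -0.154] d 0.0604 z [0.0352 0.0412 0.0462] 0.469 
gpot 109 [ 0.3746 -0.3028] d 0.0611 z [0.0357 0.0409 0.0445] 0.482 
glid 266 [0.3638 0.2759] d 0.0609 z [0.0127 0.017  0.0217] 0.457 
wheel 1411 [ 0.6136 -0.1996] d 0.1327 z [0.0409 0.0451 0.0495] 0.645 
cork 1479 [0.6356 0.2025] d 0.2962 z [0.0043 0.0076 0.0122] 0.667 ((0.6309730410575867, 0.20548492670059204), (0.2222510129213333, 0.21187268197536469), 7.041255950927734)
cup 123 [0.6901 0.0128] d 0.0652 z [0.0614 0.068  0.0734] 0.69 
glaze 226 [0.4996 0.4175] d 0.0515 z [0.0588 0.0642 0.0681] 0.651 
table z -0.0006389745798366375
brush [ 0.55364072 -0.4710922   0.01838601] [ 0.45061517 -0.36306492  0.01900035]
```

```bash
cat >> h.py <<'E'
def go(*t):
    s=get_state();T=R.from_quat(s['tcp_rot']).as_matrix()
    p=np.array(s['eef_pos'])
    for q in t:
        print('tool mm',np.round(T.T@(np.array(q)-p)*1000,1)); p=np.array(q)
E
python3 - <<'E'
from h import *
go((.457,.1715,.2))
# cork by colour in top view
c=np.load('topc.npy');P=np.load('top.npy')
h=cv2.cvtColor(c,cv2.COLOR_RGB2HSV)
m=(h[...,1]>90)&(h[...,0]<22); m[:120]=0;m[195:]=0;m[:,:220]=0;m[:,290:]=0
f=P[m];f=f[np.isfinite(f[:,0])]
print(len(f),cv2.minAreaRect(f[:,:2].astype(np.float32)),f.mean(0))
E
```

```text
tool mm [-361.  -345.6   44.7]
1368 ((0.628288984298706, 0.20420408248901367), (0.11983330547809601, 0.11703923344612122), 32.12468719482422) [0.62674429 0.20352059 0.00756785]
```

step_arm --commands '[{"gripper": -1,"x": -30,"y": -29,"z": 4},{"gripper": -1,"x": -30,"y": -29,"z": 4},{"gripper": -1,"x": -30,"y": -29,"z": 4},{"gripper": -1,"x": -30,"y": -29,"z": 4},{"gripper": -1,"x": -30,"y": -29,"z": 4},{"gripper": -1,"x": -30,"y": -29,"z": 4},{"gripper": -1,"x": -30,"y": -29,"z": 4},{"gripper": -1,"x": -30,"y": -29,"z": 4},{"gripper": -1,"x": -30,"y": -29,"z": 4},{"gripper": -1,"x": -30,"y": -29,"z": 4}]' --force 30

```text
invalid input
```

Run:
```python
from h import *
s=get_state();print(s['eef_pos'],s['tcp_rot'],s['qpos']);go((.457,.1715,.2))
```

```text
[0.24992216 0.6264156  0.24403462] [ 1.88738333e-01  9.82026799e-01 -1.03709800e-03 -3.64014774e-04] [ 1.04100714e+00  2.87145934e-01  1.57803971e+00 -5.39938557e-06
  1.27860525e+00 -1.50032929e-01]
tool mm [-361.  -345.6   44.7]
```

step_arm --commands '[{"gripper": -1,"x": -30,"y": -29,"z": 4,"spin": 0},{"gripper": -1,"x": -30,"y": -29,"z": 4,"spin": 0},{"gripper": -1,"x": -30,"y": -29,"z": 4,"spin": 0},{"gripper": -1,"x": -30,"y": -29,"z": 4,"spin": 0},{"gripper": -1,"x": -30,"y": -29,"z": 4,"spin": 0},{"gripper": -1,"x": -30,"y": -29,"z": 4,"spin": 0},{"gripper": -1,"x": -30,"y": -29,"z": 4,"spin": 0},{"gripper": -1,"x": -30,"y": -29,"z": 4,"spin": 0},{"gripper": -1,"x": -30,"y": -29,"z": 4,"spin": 0},{"gripper": -1,"x": -30,"y": -29,"z": 4,"spin": 0}]' --force 30

```text
time: 1.1
eef_pos: [0.4214, 0.2447, 0.2048]
tcp_rot: [0.189, 0.982, -0.0, -0.0]
contact_force: [1.0, -0.2, 1.2]
opening: 0.999
finger_force: 0.0
```

Run:
```python
from h import *
s=get_state();print(s['eef_pos'],s['tcp_rot'],s['qpos']);go((.457,.1715,.2))
```

```text
[0.42138425 0.24466834 0.2048299 ] [ 1.88676375e-01  9.82039300e-01 -1.01036768e-04 -1.68060946e-04] [ 3.17478347e-01 -9.69290550e-02  2.06613694e+00 -1.44633941e-05
  1.17277673e+00 -8.73684087e-01]
tool mm [-60.2 -54.8   4.8]
```

step_arm --commands '[{"gripper": -1,"x": -20,"y": -18,"z": 2,"spin": 0},{"gripper": -1,"x": -20,"y": -18,"z": 2,"spin": 0},{"gripper": -1,"x": -20,"y": -18,"z": 1,"spin": 0},{"gripper": -1,"x": 0,"y": 0,"z": 0,"spin": 0},{"gripper": -1,"x": 0,"y": 0,"z": 0,"spin": 0},{"gripper": -1,"x": 0,"y": 0,"z": 0,"spin": 0},{"gripper": -1,"x": 0,"y": 0,"z": 0,"spin": 0},{"gripper": -1,"x": 0,"y": 0,"z": 0,"spin": 0},{"gripper": -1,"x": 0,"y": 0,"z": 0,"spin": 0},{"gripper": -1,"x": 0,"y": 0,"z": 0,"spin": 0}]'

```text
time: 2.1
eef_pos: [0.4569, 0.1743, 0.2004]
tcp_rot: [0.188, 0.982, 0.0, 0.0]
contact_force: [-0.9, -0.1, 0.8]
opening: 1.002
finger_force: 0.0
```

```bash
cat >> h.py <<'E'
def find(P,guess,lo,hi,rad=.05,r0=.03):
    """circle centre of the points with lo<z<hi near guess, by outer edge"""
    Q=P.reshape(-1,3);Q=Q[np.isfinite(Q[:,0])]
    Q=Q[(np.hypot(*(Q[:,:2]-guess).T)<rad)&(Q[:,2]>lo)&(Q[:,2]<hi)]
    if len(Q)<20: print('few',len(Q));return None
    from scipy.optimize import least_squares
    H=cv2.convexHull(Q[:,:2].astype(np.float32)*1000)[:,0]/1000
    f=least_squares(lambda a:np.hypot(*(H-a[:2]).T)-a[2],[*guess,r0],loss='soft_l1',f_scale=.001)
    print('n',len(Q),'centre',np.round(f.x[:2],4),'r',round(f.x[2],4),'zmed',np.round(np.median(Q[:,2]),4));return f.x
E
python3 - <<'E'
from h import *
s,c=shot('wrist','w1.png');P=cloud(s,c);print(s['eef_pos'])
x=find(P,(.457,.1715),.034,.05);go((*x[:2],.2),(*x[:2],.026))
E
```

```text
[0.45687455 0.17428067 0.20035308]
n 1032 centre [0.455  0.1746] r 0.0297 zmed 0.0415
tool mm [ 1.9 -0.4  0.4]
tool mm [  0.  -0. 174.]
```

View pics/w1.png

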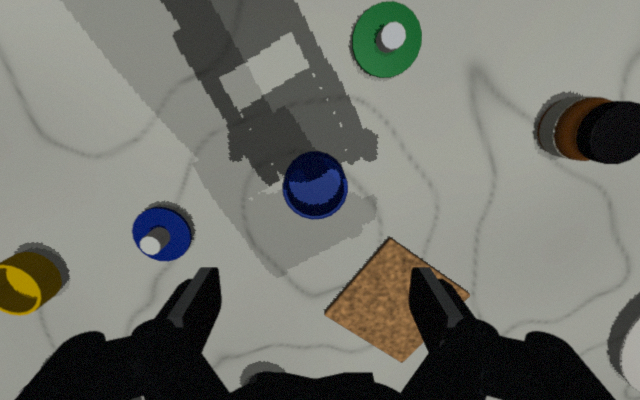

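The wrist view shows the blue pot at (315,185), straight ahead of the open fingers, and the cork mat at (395,300). I'm descending on the pot.

step_arm --commands '[{"gripper": -1,"x": 2,"y": -0.5,"z": 22,"spin": 0},{"gripper": -1,"x": 0,"y": 0,"z": 22,"spin": 0},{"gripper": -1,"x": 0,"y": 0,"z": 22,"spin": 0},{"gripper": -1,"x": 0,"y": 0,"z": 22,"spin": 0},{"gripper": -1,"x": 0,"y": 0,"z": 22,"spin": 0},{"gripper": -1,"x": 0,"y": 0,"z": 22,"spin": 0},{"gripper": -1,"x": 0,"y": 0,"z": 18,"spin": 0},{"gripper": -1,"x": 0,"y": 0,"z": 14,"spin": 0},{"gripper": -1,"x": 0,"y": 0,"z": 10,"spin": 0},{"gripper": -1,"x": 0,"y": 0,"z": 0,"spin": 0}]'

```text
time: 3.15
eef_pos: [0.4541, 0.1741, 0.0251]
tcp_rot: [0.189, 0.982, -0.0, -0.001]
contact_force: [0.5, -0.1, -0.2]
opening: 1.004
finger_force: 0.0
```

step_arm --commands '[{"gripper": 1,"x": 0,"y": 0,"z": 0,"spin": 0},{"gripper": 1,"x": 0,"y": 0,"z": 0,"spin": 0},{"gripper": 1,"x": 0,"y": 0,"z": 0,"spin": 0},{"gripper": 1,"x": 0,"y": 0,"z": 0,"spin": 0},{"gripper": 1,"x": 0,"y": 0,"z": 0,"spin": 0},{"gripper": 1,"x": 0,"y": 0,"z": 0,"spin": 0},{"gripper": 1,"x": 0,"y": 0,"z": 0,"spin": 0},{"gripper": 1,"x": 0,"y": 0,"z": 0,"spin": 0},{"gripper": 1,"x": 0,"y": 0,"z": 0,"spin": 0},{"gripper": 1,"x": 0,"y": 0,"z": 0,"spin": 0}]' --force 30

```text
time: 4.15
eef_pos: [0.4561, 0.1745, 0.0276]
tcp_rot: [0.189, 0.982, 0.0, 0.001]
contact_force: [-0.3, -0.1, 6.0]
opening: 0.692
finger_force: 33.1
```

Run:
```python
from h import *
s=get_state();print(s['eef_pos'],s['opening'],s['finger_force'],s['contact_force'])
p=s['eef_pos'];go((p[0],p[1],.17),(.614,-.2,.17))
```

```text
[0.4561263  0.17447454 0.0276097 ] 0.692141577917973 33.09237873181701 [-0.31745799 -0.05943695  6.03058845]
tool mm [  -0.3    0.2 -142.4]
tool mm [-2.854e+02 -2.893e+02  2.000e-01]
```

step_arm --commands '[{"gripper": 1,"x": 0,"y": 0,"z": -6,"spin": 0},{"gripper": 1,"x": 0,"y": 0,"z": -15,"spin": 0},{"gripper": 1,"x": 0,"y": 0,"z": -20,"spin": 0},{"gripper": 1,"x": 0,"y": 0,"z": -20,"spin": 0},{"gripper": 1,"x": 0,"y": 0,"z": -20,"spin": 0},{"gripper": 1,"x": 0,"y": 0,"z": -20,"spin": 0},{"gripper": 1,"x": 0,"y": 0,"z": -20,"spin": 0},{"gripper": 1,"x": -5,"y": -5,"z": -20,"spin": 0},{"gripper": 1,"x": -15,"y": -15,"z": 0,"spin": 0},{"gripper": 1,"x": -20,"y": -20,"z": 0,"spin": 0}]'

```text
time: 5.15
eef_pos: [0.4769, 0.1224, 0.1678]
tcp_rot: [0.188, 0.982, 0.0, 0.0]
contact_force: [0.3, -1.0, -1.6]
opening: 0.699
finger_force: 32.9
```

step_arm --commands '[{"gripper": 1,"x": -25,"y": -26,"z": 0,"spin": 0},{"gripper": 1,"x": -25,"y": -26,"z": 0,"spin": 0},{"gripper": 1,"x": -25,"y": -26,"z": 0,"spin": 0},{"gripper": 1,"x": -25,"y": -26,"z": 0,"spin": 0},{"gripper": 1,"x": -25,"y": -25,"z": 0,"spin": 0},{"gripper": 1,"x": -25,"y": -25,"z": 0,"spin": 0},{"gripper": 1,"x": -20,"y": -20,"z": 0,"spin": 0},{"gripper": 1,"x": -12,"y": -12,"z": 0,"spin": 0},{"gripper": 1,"x": -5,"y": -5,"z": 0,"spin": 0},{"gripper": 1,"x": 0,"y": 0,"z": 0,"spin": 0}]'

```text
time: 6.15
eef_pos: [0.5799, -0.1245, 0.1669]
tcp_rot: [0.189, 0.982, 0.0, -0.001]
contact_force: [0.6, 0.7, -1.7]
opening: 0.695
finger_force: 32.9
```

Run:
```python
from h import *
s,c=shot('wrist','w2.png');P=cloud(s,c);print(s['eef_pos'],s['finger_force'],s['contact_force'])
x=find(P,(.614,-.2),.038,.052,.085,.065)
go((*x[:2],.12),(*x[:2],.074))
```

```text
[ 0.57987274 -0.12447655  0.16687275] 32.86394918337464 [ 0.60977026  0.73109358 -1.69676162]
n 7400 centre [ 0.6111 -0.198 ] r 0.0649 zmed 0.045
tool mm [-56.8 -57.3  46.7]
tool mm [-0.1 -0.  46. ]
```

View pics/w2.png

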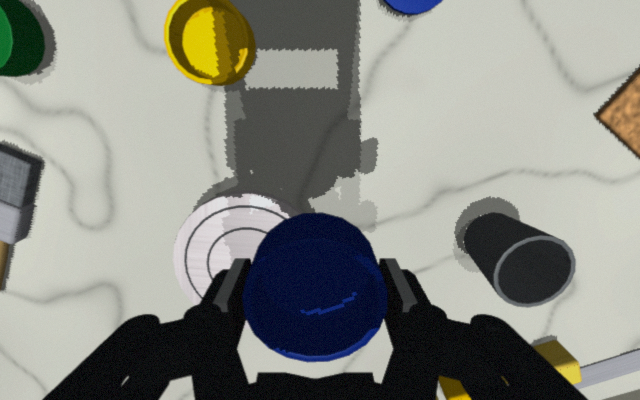

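The blue pot is held level at (315,285), with the wheel head behind it at (240,250). Next I move over the wheel and lower.

step_arm --commands '[{"gripper": 1,"x": -10,"y": -10,"z": 0,"spin": 0},{"gripper": 1,"x": -16,"y": -16,"z": 0,"spin": 0},{"gripper": 1,"x": -16,"y": -16,"z": 5,"spin": 0},{"gripper": 1,"x": -10,"y": -10,"z": 10,"spin": 0},{"gripper": 1,"x": -5,"y": -5,"z": 18,"spin": 0},{"gripper": 1,"x": 0,"y": 0,"z": 20,"spin": 0},{"gripper": 1,"x": 0,"y": 0,"z": 18,"spin": 0},{"gripper": 1,"x": 0,"y": 0,"z": 12,"spin": 0},{"gripper": 1,"x": 0,"y": 0,"z": 5,"spin": 0},{"gripper": 1,"x": 0,"y": 0,"z": 0,"spin": 0}]'

```text
time: 7.2
eef_pos: [0.6113, -0.1979, 0.078]
tcp_rot: [0.189, 0.982, 0.0, -0.001]
contact_force: [0.1, -0.5, -1.6]
opening: 0.696
finger_force: 32.9
```

Run:
```python
from h import *
s,c=shot('wrist');print(s['eef_pos'],s['contact_force'])
P=cloud(s,c);p=s['eef_pos'];z=P[...,2]
x=find(P,p[:2],p[2]+.008,p[2]+.03,.04);  print('pot in hand vs tcp',x[:2]-p[:2])
go((.6111,-.198,.0735))
```

```text
[ 0.61131201 -0.19790811  0.07796922] [ 0.10052493 -0.51154568 -1.64581426]
n 8275 centre [ 0.6102 -0.1982] r 0.0309 zmed 0.0919
pot in hand vs tcp [-0.00114543 -0.00028145]
tool mm [ 1.  -0.1  5.7]
```

step_arm --commands '[{"gripper": 1,"x": 0,"y": 0,"z": 1,"spin": 0},{"gripper": 1,"x": 0,"y": 0,"z": 1,"spin": 0},{"gripper": 1,"x": 0,"y": 0,"z": 1,"spin": 0},{"gripper": 1,"x": 0,"y": 0,"z": 0.7,"spin": 0},{"gripper": 1,"x": 0,"y": 0,"z": 0.5,"spin": 0},{"gripper": 1,"x": 0,"y": 0,"z": 0.5,"spin": 0},{"gripper": 1,"x": 0,"y": 0,"z": 0.5,"spin": 0},{"gripper": 1,"x": 0,"y": 0,"z": 0,"spin": 0},{"gripper": 1,"x": 0,"y": 0,"z": 0,"spin": 0},{"gripper": 1,"x": 0,"y": 0,"z": 0,"spin": 0}]'

```text
time: 8.25
eef_pos: [0.612, -0.1985, 0.0741]
tcp_rot: [0.189, 0.982, 0.0, 0.0]
contact_force: [-0.2, -0.2, -1.9]
opening: 0.698
finger_force: 32.9
```

step_arm --commands '[{"gripper": 1,"x": 0,"y": 0,"z": 0.5,"spin": 0},{"gripper": 1,"x": 0,"y": 0,"z": 0.5,"spin": 0},{"gripper": 1,"x": 0,"y": 0,"z": 0.5,"spin": 0},{"gripper": 1,"x": 0,"y": 0,"z": 0.5,"spin": 0},{"gripper": 1,"x": 0,"y": 0,"z": 0,"spin": 0},{"gripper": 1,"x": 0,"y": 0,"z": 0,"spin": 0},{"gripper": 1,"x": 0,"y": 0,"z": 0,"spin": 0},{"gripper": 1,"x": 0,"y": 0,"z": 0,"spin": 0},{"gripper": 1,"x": 0,"y": 0,"z": 0,"spin": 0},{"gripper": 1,"x": 0,"y": 0,"z": 0,"spin": 0}]'

```text
time: 9.25
eef_pos: [0.6121, -0.1986, 0.0727]
tcp_rot: [0.189, 0.982, -0.0, 0.0]
contact_force: [-3.3, 1.6, 5.3]
opening: 0.695
finger_force: 33.4
```

step_arm --commands '[{"gripper": 0.2,"x": 0,"y": 0,"z": 0,"spin": 0},{"gripper": -0.6,"x": 0,"y": 0,"z": 0,"spin": 0},{"gripper": -1,"x": 0,"y": 0,"z": 0,"spin": 0},{"gripper": -1,"x": 0,"y": 0,"z": 0,"spin": 0},{"gripper": -1,"x": 0,"y": 0,"z": 0,"spin": 0},{"gripper": -1,"x": 0,"y": 0,"z": -10,"spin": 0},{"gripper": -1,"x": 0,"y": 0,"z": -20,"spin": 0},{"gripper": -1,"x": 0,"y": 0,"z": -30,"spin": 0},{"gripper": -1,"x": 0,"y": 0,"z": -30,"spin": 0},{"gripper": -1,"x": 0,"y": 0,"z": -30,"spin": 0}]'

```text
time: 10.25
eef_pos: [0.612, -0.1986, 0.1941]
tcp_rot: [0.189, 0.982, -0.0, 0.0]
contact_force: [-0.1, -0.1, 0.5]
opening: 1.001
finger_force: 0.0
```

Run:
```python
from h import *
s,c=shot('wrist');P=cloud(s,c);print(s['eef_pos'])
x=find(P,(.611,-.198),.075,.1);y=find(P,(.442,-.152),.034,.05)
go((.441,-.152,.2))
```

```text
[ 0.61203132 -0.19855541  0.19408294]
n 1744 centre [ 0.6112 -0.1987] r 0.0297 zmed 0.0861
n 212 centre [ 0.4437 -0.1523] r 0.0275 zmed 0.0407
tool mm [179.2 -20.   -1. ]
```

Pot placed at (0.611, -0.199), upright. I'm going to the yellow tier.

step_arm --commands '[{"gripper": -1,"x": 15,"y": -2,"z": 0,"spin": 0},{"gripper": -1,"x": 27,"y": -3,"z": 0,"spin": 0},{"gripper": -1,"x": 33,"y": -4,"z": 0,"spin": 0},{"gripper": -1,"x": 34,"y": -4,"z": 0,"spin": 0},{"gripper": -1,"x": 33,"y": -3,"z": 0,"spin": 0},{"gripper": -1,"x": 22,"y": -2,"z": 0,"spin": 0},{"gripper": -1,"x": 13,"y": -2,"z": 0,"spin": 0},{"gripper": -1,"x": 2,"y": 0,"z": 0,"spin": 0},{"gripper": -1,"x": 0,"y": 0,"z": 0,"spin": 0},{"gripper": -1,"x": 0,"y": 0,"z": 0,"spin": 0}]'

```text
time: 11.3
eef_pos: [0.439, -0.1511, 0.1926]
tcp_rot: [0.189, 0.982, -0.0, 0.001]
contact_force: [0.5, -0.0, -0.2]
opening: 1.001
finger_force: 0.0
```

Run:
```python
from h import *
s,c=shot('wrist');P=cloud(s,c);print(s['eef_pos'])
y=find(P,(.442,-.152),.034,.05)
go((*y[:2],.027))
```

```text
[ 0.43904651 -0.15109452  0.19257264]
n 1090 centre [ 0.4404 -0.1511] r 0.0296 zmed 0.0414
tool mm [ -1.2   0.5 165.5]
```

step_arm --commands '[{"gripper": -1,"x": -1,"y": 0.5,"z": 22,"spin": 0},{"gripper": -1,"x": 0,"y": 0,"z": 22,"spin": 0},{"gripper": -1,"x": 0,"y": 0,"z": 22,"spin": 0},{"gripper": -1,"x": 0,"y": 0,"z": 22,"spin": 0},{"gripper": -1,"x": 0,"y": 0,"z": 22,"spin": 0},{"gripper": -1,"x": 0,"y": 0,"z": 20,"spin": 0},{"gripper": -1,"x": 0,"y": 0,"z": 16,"spin": 0},{"gripper": -1,"x": 0,"y": 0,"z": 12,"spin": 0},{"gripper": -1,"x": 0,"y": 0,"z": 7,"spin": 0},{"gripper": -1,"x": 0,"y": 0,"z": 0,"spin": 0}]'

```text
time: 12.35
eef_pos: [0.4392, -0.1505, 0.0263]
tcp_rot: [0.189, 0.982, 0.0, -0.001]
contact_force: [-0.2, 0.4, 0.8]
opening: 1.003
finger_force: 0.0
```

step_arm --commands '[{"gripper": 1,"x": 0,"y": 0,"z": 0,"spin": 0},{"gripper": 1,"x": 0,"y": 0,"z": 0,"spin": 0},{"gripper": 1,"x": 0,"y": 0,"z": 0,"spin": 0},{"gripper": 1,"x": 0,"y": 0,"z": 0,"spin": 0},{"gripper": 1,"x": 0,"y": 0,"z": 0,"spin": 0},{"gripper": 1,"x": 0,"y": 0,"z": 0,"spin": 0},{"gripper": 1,"x": 0,"y": 0,"z": 0,"spin": 0},{"gripper": 1,"x": 0,"y": 0,"z": 0,"spin": 0},{"gripper": 1,"x": 0,"y": 0,"z": -5,"spin": 0},{"gripper": 1,"x": 0,"y": 0,"z": -10,"spin": 0}]'

```text
time: 13.35
eef_pos: [0.4382, -0.15, 0.0415]
tcp_rot: [0.189, 0.982, 0.0, -0.001]
contact_force: [0.2, -1.2, -1.3]
opening: 0.702
finger_force: 32.7
```

step_arm --commands '[{"gripper": 1,"x": 0,"y": 0,"z": -20,"spin": 0},{"gripper": 1,"x": 0,"y": 0,"z": -25,"spin": 0},{"gripper": 1,"x": 0,"y": 0,"z": -25,"spin": 0},{"gripper": 1,"x": 0,"y": 0,"z": -25,"spin": 0},{"gripper": 1,"x": 0,"y": 0,"z": -25,"spin": 0},{"gripper": 1,"x": 0,"y": 0,"z": -10,"spin": 0},{"gripper": 1,"x": 0,"y": 0,"z": -5,"spin": 0},{"gripper": 1,"x": 0,"y": 0,"z": 0,"spin": 0},{"gripper": 1,"x": 0,"y": 0,"z": 0,"spin": 0},{"gripper": 1,"x": 0,"y": 0,"z": 0,"spin": 0}]'

```text
time: 14.35
eef_pos: [0.4387, -0.1502, 0.1756]
tcp_rot: [0.189, 0.982, 0.001, -0.001]
contact_force: [-0.3, -0.5, -0.9]
opening: 0.705
finger_force: 32.8
```

```bash
cat >> h.py <<'E'
def held(P,p,rim=.0145):
    x=find(P,p[:2],p[2]+rim-.007,p[2]+rim+.007,.04); o=x[:2]-np.array(p[:2]); print('held - tcp mm',np.round(o*1000,1)); return o
E
python3 - <<'E'
from h import *
s,c=shot('wrist');P=cloud(s,c);print(s['eef_pos'],s['contact_force'])
o=held(P,s['eef_pos'])
go((.6112-o[0],-.1987-o[1],.17))
E
```

```text
[ 0.43865467 -0.15021417  0.17560153] [-0.31552041 -0.49342098 -0.91693438]
n 6761 centre [ 0.4389 -0.1512] r 0.0306 zmed 0.1886
held - tcp mm [ 0.2 -0.9]
tool mm [-177.5   19.8    5.3]
```

step_arm --commands '[{"gripper": 1,"x": -12,"y": 1,"z": 0,"spin": 0},{"gripper": 1,"x": -24,"y": 3,"z": 0,"spin": 0},{"gripper": 1,"x": -30,"y": 4,"z": 0,"spin": 0},{"gripper": 1,"x": -31,"y": 4,"z": 0,"spin": 0},{"gripper": 1,"x": -30,"y": 3,"z": 0,"spin": 0},{"gripper": 1,"x": -24,"y": 3,"z": 0,"spin": 0},{"gripper": 1,"x": -14,"y": 1,"z": 5,"spin": 0},{"gripper": 1,"x": -9,"y": 1,"z": 10,"spin": 0},{"gripper": 1,"x": -4,"y": 0,"z": 15,"spin": 0},{"gripper": 1,"x": 0,"y": 0,"z": 13,"spin": 0}]'

```text
time: 15.4
eef_pos: [0.6117, -0.1979, 0.1317]
tcp_rot: [0.189, 0.982, 0.0, -0.001]
contact_force: [-0.4, 0.2, -1.8]
opening: 0.699
finger_force: 32.8
```

Run:
```python
from h import *
s,c=shot('wrist','w3.png');P=cloud(s,c);print(s['eef_pos'],s['contact_force'])
s=get_state();print(s['eef_pos'])
o=held(P,s['eef_pos'],.013)
find(P,(.611,-.1987),.075,.094,.04)
go((.6112-o[0],-.1987-o[1],.115))
```

```text
[ 0.61170618 -0.19786481  0.13173289] [-0.3761818   0.19491586 -1.80240381]
[ 0.60981909 -0.19696834  0.12884023]
n 7902 centre [ 0.6124 -0.1978] r 0.0307 zmed 0.144
held - tcp mm [ 2.6 -0.8]
n 1310 centre [ 0.611  -0.1987] r 0.0297 zmed 0.0863
tool mm [ 0.7 -1.3 13.8]
```

View pics/w3.png

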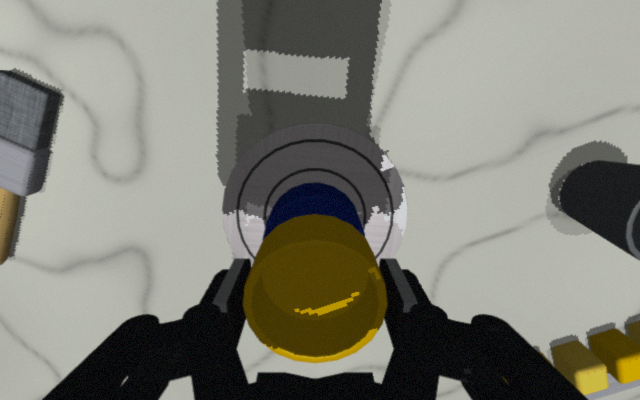

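The yellow tier is held level at (315,285), with the blue pot directly beyond it at (312,210) on the wheel. A small trim, then I lower it to just above the mouth.

step_arm --commands '[{"gripper": 1,"x": -1.3,"y": -1,"z": 3,"spin": 0},{"gripper": 1,"x": 0,"y": 0,"z": 4,"spin": 0},{"gripper": 1,"x": 0,"y": 0,"z": 3,"spin": 0},{"gripper": 1,"x": 0,"y": 0,"z": 2,"spin": 0},{"gripper": 1,"x": 0,"y": 0,"z": 0,"spin": 0},{"gripper": 1,"x": 0,"y": 0,"z": 0,"spin": 0},{"gripper": 1,"x": 0,"y": 0,"z": 0,"spin": 0},{"gripper": 1,"x": 0,"y": 0,"z": 0,"spin": 0},{"gripper": 1,"x": 0,"y": 0,"z": 0,"spin": 0},{"gripper": 1,"x": 0,"y": 0,"z": 0,"spin": 0}]'

```text
time: 16.45
eef_pos: [0.613, -0.1995, 0.1222]
tcp_rot: [0.189, 0.982, -0.0, 0.0]
contact_force: [-0.0, 0.2, -1.3]
opening: 0.7
finger_force: 32.8
```

Run:
```python
from h import *
s,c=shot('wrist');P=cloud(s,c);print(s['eef_pos'],s['contact_force'])
o=held(P,s['eef_pos'],.013)
go((.6112-o[0],-.1987-o[1],.103))
```

```text
[ 0.6130355  -0.19946172  0.12219009] [-0.04448374  0.24236239 -1.28437803]
n 7155 centre [ 0.6133 -0.1999] r 0.0308 zmed 0.135
held - tcp mm [ 0.3 -0.5]
tool mm [ 2.4  0.4 19.2]
```

step_arm --commands '[{"gripper": 1,"x": 2,"y": 0.4,"z": 3,"spin": 0},{"gripper": 1,"x": 0,"y": 0,"z": 2,"spin": 0},{"gripper": 1,"x": 0,"y": 0,"z": 2,"spin": 0},{"gripper": 1,"x": 0,"y": 0,"z": 2,"spin": 0},{"gripper": 1,"x": 0,"y": 0,"z": 1,"spin": 0},{"gripper": 1,"x": 0,"y": 0,"z": 0,"spin": 0},{"gripper": 1,"x": 0,"y": 0,"z": 0,"spin": 0},{"gripper": 1,"x": 0,"y": 0,"z": 0,"spin": 0},{"gripper": 1,"x": 0,"y": 0,"z": 0,"spin": 0},{"gripper": 1,"x": 0,"y": 0,"z": 0,"spin": 0}]'

```text
time: 17.5
eef_pos: [0.6113, -0.1984, 0.1122]
tcp_rot: [0.189, 0.982, -0.0, 0.0]
contact_force: [0.4, -0.1, -1.3]
opening: 0.7
finger_force: 32.8
```

Run:
```python
from h import *
for i in range(3):
    s,c=shot('wrist');P=cloud(s,c);print(s['eef_pos'],s['contact_force'])
    o=held(P,s['eef_pos'],.013); go((.6112-o[0],-.1987-o[1],.103))
```

```text
[ 0.61134858 -0.19838797  0.11224475] [ 0.37962711 -0.08887706 -1.31932908]
n 7138 centre [ 0.612  -0.1974] r 0.0309 zmed 0.1251
held - tcp mm [0.6 1. ]
tool mm [ 0.2 -1.4  9.2]
[ 0.61131318 -0.19839751  0.11220914] [-0.17815256  0.18281579 -0.59686928]
n 7146 centre [ 0.6115 -0.199 ] r 0.0306 zmed 0.125
held - tcp mm [ 0.2 -0.6]
tool mm [0.4 0.2 9.2]
[ 0.61131305 -0.19838416  0.11219227] [-0.11446368 -0.09951881  0.03857617]
n 7156 centre [ 0.6117 -0.1989] r 0.0306 zmed 0.125
held - tcp mm [ 0.4 -0.6]
tool mm [0.6 0.  9.2]
```

Within 1 mm. I'm lowering slowly.

step_arm --commands '[{"gripper": 1,"x": 0.3,"y": 0,"z": 1,"spin": 0},{"gripper": 1,"x": 0,"y": 0,"z": 1,"spin": 0},{"gripper": 1,"x": 0,"y": 0,"z": 1,"spin": 0},{"gripper": 1,"x": 0,"y": 0,"z": 1,"spin": 0},{"gripper": 1,"x": 0,"y": 0,"z": 1,"spin": 0},{"gripper": 1,"x": 0,"y": 0,"z": 1,"spin": 0},{"gripper": 1,"x": 0,"y": 0,"z": 1,"spin": 0},{"gripper": 1,"x": 0,"y": 0,"z": 0,"spin": 0},{"gripper": 1,"x": 0,"y": 0,"z": 0,"spin": 0},{"gripper": 1,"x": 0,"y": 0,"z": 0,"spin": 0}]'

```text
time: 18.65
eef_pos: [0.6111, -0.1983, 0.1052]
tcp_rot: [0.189, 0.982, -0.0, 0.0]
contact_force: [-0.4, -0.2, -0.7]
opening: 0.705
finger_force: 32.8
```

step_arm --commands '[{"gripper": 1,"x": 0,"y": 0,"z": 0.5,"spin": 0},{"gripper": 1,"x": 0,"y": 0,"z": 0.5,"spin": 0},{"gripper": 1,"x": 0,"y": 0,"z": 0.5,"spin": 0},{"gripper": 1,"x": 0,"y": 0,"z": 0.5,"spin": 0},{"gripper": 1,"x": 0,"y": 0,"z": 0,"spin": 0},{"gripper": 1,"x": 0,"y": 0,"z": 0,"spin": 0},{"gripper": 1,"x": 0,"y": 0,"z": 0,"spin": 0},{"gripper": 1,"x": 0,"y": 0,"z": 0,"spin": 0},{"gripper": 1,"x": 0,"y": 0,"z": 0,"spin": 0},{"gripper": 1,"x": 0,"y": 0,"z": 0,"spin": 0}]'

```text
time: 19.65
eef_pos: [0.6112, -0.1983, 0.1034]
tcp_rot: [0.189, 0.982, -0.0, 0.0]
contact_force: [-1.5, 0.2, 2.0]
opening: 0.702
finger_force: 33.0
```

Seated contact is at the expected height, so I release and rise.

step_arm --commands '[{"gripper": 0.2,"x": 0,"y": 0,"z": 0,"spin": 0},{"gripper": -0.6,"x": 0,"y": 0,"z": 0,"spin": 0},{"gripper": -1,"x": 0,"y": 0,"z": 0,"spin": 0},{"gripper": -1,"x": 0,"y": 0,"z": 0,"spin": 0},{"gripper": -1,"x": 0,"y": 0,"z": 0,"spin": 0},{"gripper": -1,"x": 0,"y": 0,"z": -10,"spin": 0},{"gripper": -1,"x": 0,"y": 0,"z": -20,"spin": 0},{"gripper": -1,"x": 0,"y": 0,"z": -30,"spin": 0},{"gripper": -1,"x": 0,"y": 0,"z": -30,"spin": 0},{"gripper": -1,"x": 0,"y": 0,"z": -30,"spin": 0}]'

```text
time: 20.65
eef_pos: [0.611, -0.1982, 0.2251]
tcp_rot: [0.189, 0.982, -0.0, 0.0]
contact_force: [0.0, -0.5, -0.4]
opening: 1.002
finger_force: 0.0
```

Run:
```python
from h import *
s,c=shot('wrist');P=cloud(s,c);print(s['eef_pos'])
x=find(P,(.611,-.198),.11,.125);
go((.449,.005,.2))
```

```text
[ 0.61102501 -0.19824899  0.22511656]
n 1445 centre [ 0.6112 -0.1988] r 0.0297 zmed 0.1165
tool mm [229.  128.9  29.4]
```

step_arm --commands '[{"gripper": -1,"x": 12,"y": 7,"z": 0,"spin": 0},{"gripper": -1,"x": 25,"y": 14,"z": 0,"spin": 0},{"gripper": -1,"x": 32,"y": 18,"z": 0,"spin": 0},{"gripper": -1,"x": 34,"y": 19,"z": 2,"spin": 0},{"gripper": -1,"x": 34,"y": 19,"z": 4,"spin": 0},{"gripper": -1,"x": 34,"y": 19,"z": 6,"spin": 0},{"gripper": -1,"x": 30,"y": 17,"z": 8,"spin": 0},{"gripper": -1,"x": 20,"y": 11,"z": 6,"spin": 0},{"gripper": -1,"x": 8,"y": 5,"z": 3,"spin": 0},{"gripper": -1,"x": 0,"y": 0,"z": 0,"spin": 0}]'

```text
time: 21.7
eef_pos: [0.4447, 0.0075, 0.1928]
tcp_rot: [0.188, 0.982, 0.0, -0.001]
contact_force: [1.5, 0.2, 0.4]
opening: 0.999
finger_force: 0.0
```

```bash
cat >> h.py <<'E'
def knob(P,guess,zt):
    print('knob',end=' ');k=find(P,guess,zt-.004,zt+.005,.03,.01)
    print('disc',end=' ');d=find(P,guess,zt-.028,zt-.02,.04);return k,d
E
python3 - <<'E'
from h import *
shot('wrist');shot('wrist');s,c=shot('wrist','w4.png');P=cloud(s,c);print(s['eef_pos'])
k,d=knob(P,(.449,.005),.042); go((*k[:2],.036),)
E
```

```text
[0.44650908 0.00611905 0.19419212]
knob n 378 centre [0.4489 0.0064] r 0.0098 zmed 0.0418
disc n 2463 centre [0.4488 0.0065] r 0.0296 zmed 0.0178
tool mm [ -1.5   1.3 158.5]
```

View pics/w4.png

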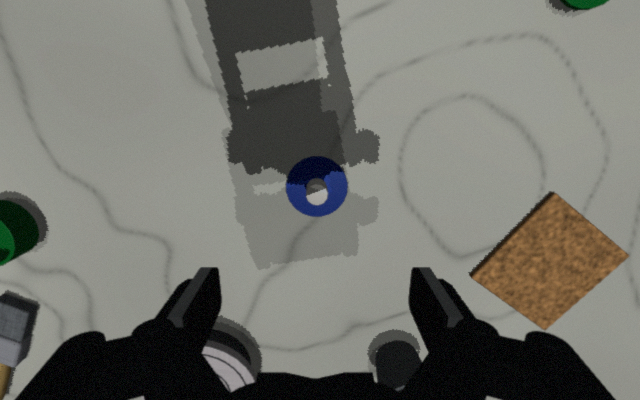

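The blue lid is at (317,187), its knob centred between the fingers. I descend and grip.

step_arm --commands '[{"gripper": -1,"x": -1.5,"y": 1.3,"z": 22,"spin": 0},{"gripper": -1,"x": 0,"y": 0,"z": 22,"spin": 0},{"gripper": -1,"x": 0,"y": 0,"z": 22,"spin": 0},{"gripper": -1,"x": 0,"y": 0,"z": 22,"spin": 0},{"gripper": -1,"x": 0,"y": 0,"z": 22,"spin": 0},{"gripper": -1,"x": 0,"y": 0,"z": 20,"spin": 0},{"gripper": -1,"x": 0,"y": 0,"z": 14,"spin": 0},{"gripper": -1,"x": 0,"y": 0,"z": 9,"spin": 0},{"gripper": -1,"x": 0,"y": 0,"z": 5,"spin": 0},{"gripper": -1,"x": 0,"y": 0,"z": 0,"spin": 0}]'

```text
time: 22.85
eef_pos: [0.4482, 0.0067, 0.0358]
tcp_rot: [0.189, 0.982, -0.0, -0.0]
contact_force: [-0.6, -0.7, 0.3]
opening: 0.997
finger_force: 0.0
```

step_arm --commands '[{"gripper": 1,"x": 0,"y": 0,"z": 0,"spin": 0},{"gripper": 1,"x": 0,"y": 0,"z": 0,"spin": 0},{"gripper": 1,"x": 0,"y": 0,"z": 0,"spin": 0},{"gripper": 1,"x": 0,"y": 0,"z": 0,"spin": 0},{"gripper": 1,"x": 0,"y": 0,"z": 0,"spin": 0},{"gripper": 1,"x": 0,"y": 0,"z": 0,"spin": 0},{"gripper": 1,"x": 0,"y": 0,"z": 0,"spin": 0},{"gripper": 1,"x": 0,"y": 0,"z": 0,"spin": 0},{"gripper": 1,"x": 0,"y": 0,"z": 0,"spin": 0},{"gripper": 1,"x": 0,"y": 0,"z": 0,"spin": 0}]'

```text
time: 23.85
eef_pos: [0.4483, 0.0071, 0.0366]
tcp_rot: [0.189, 0.982, 0.0, 0.0]
contact_force: [-2.1, -0.4, 6.2]
opening: 0.218
finger_force: 29.4
```

step_arm --commands '[{"gripper": 1,"x": 0,"y": 0,"z": -4,"spin": 0},{"gripper": 1,"x": 0,"y": 0,"z": -12,"spin": 0},{"gripper": 1,"x": 0,"y": 0,"z": -22,"spin": 0},{"gripper": 1,"x": 0,"y": 0,"z": -28,"spin": 0},{"gripper": 1,"x": 0,"y": 0,"z": -28,"spin": 0},{"gripper": 1,"x": 0,"y": 0,"z": -28,"spin": 0},{"gripper": 1,"x": 0,"y": 0,"z": -22,"spin": 0},{"gripper": 1,"x": 0,"y": 0,"z": -12,"spin": 0},{"gripper": 1,"x": 0,"y": 0,"z": -4,"spin": 0},{"gripper": 1,"x": 0,"y": 0,"z": 0,"spin": 0}]'

```text
time: 24.85
eef_pos: [0.4478, 0.0071, 0.196]
tcp_rot: [0.189, 0.982, -0.0, -0.0]
contact_force: [0.6, -0.0, -1.6]
opening: 0.22
finger_force: 29.4
```

Run:
```python
from h import *
shot('wrist');s,c=shot('wrist');P=cloud(s,c);p=s['eef_pos'];print(p,s['contact_force'])
print('disc',end=' ');x=find(P,p[:2],p[2]-.026,p[2]-.012,.04);print(x[:2]-p[:2])
go((.6112,-.1988,.2))
```

```text
[0.44742074 0.00721145 0.19517873] [ 0.52362013  0.25158933 -1.64638467]
disc n 5014 centre [0.4481 0.0064] r 0.0299 zmed 0.1764
[ 0.00066513 -0.00078037]
tool mm [-228.7 -130.6   -5.8]
```

step_arm --commands '[{"gripper": 1,"x": -10,"y": -6,"z": 0,"spin": 0},{"gripper": 1,"x": -22,"y": -12,"z": 0,"spin": 0},{"gripper": 1,"x": -30,"y": -17,"z": 0,"spin": 0},{"gripper": 1,"x": -34,"y": -19,"z": 0,"spin": 0},{"gripper": 1,"x": -34,"y": -20,"z": 0,"spin": 0},{"gripper": 1,"x": -34,"y": -20,"z": 0,"spin": 0},{"gripper": 1,"x": -30,"y": -17,"z": 0,"spin": 0},{"gripper": 1,"x": -20,"y": -11,"z": 0,"spin": 0},{"gripper": 1,"x": -11,"y": -6,"z": 0,"spin": 0},{"gripper": 1,"x": -3,"y": -2,"z": 0,"spin": 0}]'

```text
time: 25.95
eef_pos: [0.6117, -0.1994, 0.1947]
tcp_rot: [0.189, 0.982, 0.0, -0.001]
contact_force: [-0.6, 0.1, -0.8]
opening: 0.218
finger_force: 29.4
```

```bash
cat >> h.py <<'E'
def lidheld(n=3):
    for i in range(n):
        s,c=shot('wrist')
        if i<n-1: continue
        P=cloud(s,c);p=s['eef_pos'];print(p,s['contact_force'])
        x=find(P,p[:2],p[2]-.026,p[2]-.012,.04);o=x[:2]-p[:2];print('off',o*1000)
    return o,P
E
python3 - <<'E'
from h import *
o,P=lidheld(4)
find(P,(.611,-.198),.11,.125,.04)
go((.6112-o[0],-.1988-o[1],.155))
E
```

```text
[ 0.61104499 -0.19754247  0.19546792] [ 0.02141878 -0.40876718 -0.57403456]
n 5012 centre [ 0.6116 -0.1983] r 0.0298 zmed 0.1767
off [ 0.60396897 -0.73396136]
n 914 centre [ 0.6111 -0.1987] r 0.0296 zmed 0.1165
tool mm [ 0.1 -0.9 40.8]
```

step_arm --commands '[{"gripper": 1,"x": 0,"y": -0.8,"z": 6,"spin": 0},{"gripper": 1,"x": 0,"y": 0,"z": 10,"spin": 0},{"gripper": 1,"x": 0,"y": 0,"z": 10,"spin": 0},{"gripper": 1,"x": 0,"y": 0,"z": 6,"spin": 0},{"gripper": 1,"x": 0,"y": 0,"z": 4,"spin": 0},{"gripper": 1,"x": 0,"y": 0,"z": 2,"spin": 0},{"gripper": 1,"x": 0,"y": 0,"z": 0,"spin": 0},{"gripper": 1,"x": 0,"y": 0,"z": 0,"spin": 0},{"gripper": 1,"x": 0,"y": 0,"z": 0,"spin": 0},{"gripper": 1,"x": 0,"y": 0,"z": 0,"spin": 0}]'

```text
time: 27.15
eef_pos: [0.6115, -0.199, 0.1586]
tcp_rot: [0.189, 0.982, -0.0, 0.0]
contact_force: [0.0, -0.2, -1.3]
opening: 0.219
finger_force: 29.4
```

Run:
```python
from h import *
o,P=lidheld(2)
go((.6112-o[0],-.1988-o[1],.142))
```

```text
[ 0.61144613 -0.19901936  0.15851517] [ 0.04243517 -0.15354241 -1.38832483]
n 5020 centre [ 0.612  -0.1997] r 0.0297 zmed 0.1397
off [ 0.51975508 -0.64664154]
tool mm [ 1.   0.5 16.4]
```

step_arm --commands '[{"gripper": 1,"x": 1,"y": 0.5,"z": 2,"spin": 0},{"gripper": 1,"x": 0,"y": 0,"z": 2,"spin": 0},{"gripper": 1,"x": 0,"y": 0,"z": 2,"spin": 0},{"gripper": 1,"x": 0,"y": 0,"z": 2,"spin": 0},{"gripper": 1,"x": 0,"y": 0,"z": 2,"spin": 0},{"gripper": 1,"x": 0,"y": 0,"z": 2,"spin": 0},{"gripper": 1,"x": 0,"y": 0,"z": 1.5,"spin": 0},{"gripper": 1,"x": 0,"y": 0,"z": 1,"spin": 0},{"gripper": 1,"x": 0,"y": 0,"z": 0,"spin": 0},{"gripper": 1,"x": 0,"y": 0,"z": 0,"spin": 0}]'

```text
time: 28.25
eef_pos: [0.6106, -0.1981, 0.1437]
tcp_rot: [0.189, 0.982, -0.0, 0.0]
contact_force: [0.3, 0.3, -0.2]
opening: 0.219
finger_force: 29.4
```

step_arm --commands '[{"gripper": 1,"x": 0,"y": 0,"z": 0.5,"spin": 0},{"gripper": 1,"x": 0,"y": 0,"z": 0.5,"spin": 0},{"gripper": 1,"x": 0,"y": 0,"z": 0.5,"spin": 0},{"gripper": 1,"x": 0,"y": 0,"z": 0.5,"spin": 0},{"gripper": 1,"x": 0,"y": 0,"z": 0,"spin": 0},{"gripper": 1,"x": 0,"y": 0,"z": 0,"spin": 0},{"gripper": 1,"x": 0,"y": 0,"z": 0,"spin": 0},{"gripper": 1,"x": 0,"y": 0,"z": 0,"spin": 0},{"gripper": 1,"x": 0,"y": 0,"z": 0,"spin": 0},{"gripper": 1,"x": 0,"y": 0,"z": 0,"spin": 0}]'

```text
time: 29.25
eef_pos: [0.6106, -0.1981, 0.1417]
tcp_rot: [0.189, 0.982, -0.0, 0.0]
contact_force: [0.0, -0.2, -0.8]
opening: 0.218
finger_force: 29.4
```

step_arm --commands '[{"gripper": 1,"x": 0,"y": 0,"z": 0.4,"spin": 0},{"gripper": 1,"x": 0,"y": 0,"z": 0.4,"spin": 0},{"gripper": 1,"x": 0,"y": 0,"z": 0.4,"spin": 0},{"gripper": 1,"x": 0,"y": 0,"z": 0,"spin": 0},{"gripper": 1,"x": 0,"y": 0,"z": 0,"spin": 0},{"gripper": 1,"x": 0,"y": 0,"z": 0,"spin": 0},{"gripper": 1,"x": 0,"y": 0,"z": 0,"spin": 0},{"gripper": 1,"x": 0,"y": 0,"z": 0,"spin": 0},{"gripper": 1,"x": 0,"y": 0,"z": 0,"spin": 0},{"gripper": 1,"x": 0,"y": 0,"z": 0,"spin": 0}]'

```text
time: 30.25
eef_pos: [0.6111, -0.1983, 0.1417]
tcp_rot: [0.189, 0.982, -0.0, 0.001]
contact_force: [-1.5, 0.6, 4.5]
opening: 0.218
finger_force: 29.8
```

step_arm --commands '[{"gripper": 0.4,"x": 0,"y": 0,"z": 0,"spin": 0},{"gripper": 0,"x": 0,"y": 0,"z": 0,"spin": 0},{"gripper": -1,"x": 0,"y": 0,"z": 0,"spin": 0},{"gripper": -1,"x": 0,"y": 0,"z": 0,"spin": 0},{"gripper": -1,"x": 0,"y": 0,"z": 0,"spin": 0},{"gripper": -1,"x": 0,"y": 0,"z": -10,"spin": 0},{"gripper": -1,"x": 0,"y": 0,"z": -20,"spin": 0},{"gripper": -1,"x": 0,"y": 0,"z": -25,"spin": 0},{"gripper": -1,"x": 0,"y": 0,"z": -25,"spin": 0},{"gripper": -1,"x": 0,"y": 0,"z": -20,"spin": 0}]'

```text
time: 31.25
eef_pos: [0.611, -0.1983, 0.2433]
tcp_rot: [0.189, 0.982, -0.0, 0.001]
contact_force: [0.1, 0.1, -0.1]
opening: 0.999
finger_force: 0.0
```

Run:
```python
from h import *
s,c=shot('wrist','w5.png');P=cloud(s,c);print(s['eef_pos'])
knob(P,(.611,-.1985),.147)
go((.373,-.301,.2))
```

```text
[ 0.61104986 -0.19828386  0.24326941]
knob n 557 centre [ 0.6115 -0.1988] r 0.0097 zmed 0.1468
disc n 3454 centre [ 0.6116 -0.1989] r 0.0296 zmed 0.1229
tool mm [ 185.1 -183.5   45.9]
```

View pics/w5.png

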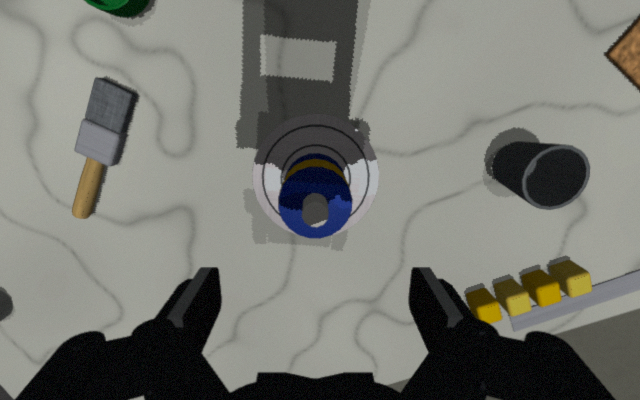

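The lid sits centred on the stack at (315,205), and knob height 0.147 m matches full seating. Now the green pot.

step_arm --commands '[{"gripper": -1,"x": 10,"y": -10,"z": 0,"spin": 0},{"gripper": -1,"x": 20,"y": -20,"z": 0,"spin": 0},{"gripper": -1,"x": 26,"y": -26,"z": 0,"spin": 0},{"gripper": -1,"x": 27,"y": -27,"z": 2,"spin": 0},{"gripper": -1,"x": 27,"y": -27,"z": 8,"spin": 0},{"gripper": -1,"x": 27,"y": -26,"z": 12,"spin": 0},{"gripper": -1,"x": 24,"y": -24,"z": 12,"spin": 0},{"gripper": -1,"x": 16,"y": -16,"z": 8,"spin": 0},{"gripper": -1,"x": 8,"y": -8,"z": 3,"spin": 0},{"gripper": -1,"x": 0,"y": 0,"z": 0,"spin": 0}]'

```text
time: 32.3
eef_pos: [0.3688, -0.3001, 0.194]
tcp_rot: [0.19, 0.982, 0.001, -0.001]
contact_force: [-0.7, 0.9, -0.1]
opening: 0.999
finger_force: 0.0
```

Run:
```python
from h import *
for i in range(4): s,c=shot('wrist')
P=cloud(s,c);print(s['eef_pos'],s['qpos'])
y=find(P,(.372,-.301),.034,.05)
go((*y[:2],.027))
```

```text
[ 0.37117483 -0.30032188  0.19577262] [-8.93385575e-01 -1.11299617e-01  2.09672515e+00  3.88963232e-04
  1.15545568e+00 -2.08503732e+00]
n 1081 centre [ 0.3725 -0.3013] r 0.0296 zmed 0.0414
tool mm [ -1.2  -0.5 168.9]
```

step_arm --commands '[{"gripper": -1,"x": -1.3,"y": -0.5,"z": 22,"spin": 0},{"gripper": -1,"x": 0,"y": 0,"z": 22,"spin": 0},{"gripper": -1,"x": 0,"y": 0,"z": 22,"spin": 0},{"gripper": -1,"x": 0,"y": 0,"z": 22,"spin": 0},{"gripper": -1,"x": 0,"y": 0,"z": 22,"spin": 0},{"gripper": -1,"x": 0,"y": 0,"z": 22,"spin": 0},{"gripper": -1,"x": 0,"y": 0,"z": 17,"spin": 0},{"gripper": -1,"x": 0,"y": 0,"z": 13,"spin": 0},{"gripper": -1,"x": 0,"y": 0,"z": 7,"spin": 0},{"gripper": -1,"x": 0,"y": 0,"z": 0,"spin": 0}]'

```text
time: 33.5
eef_pos: [0.3717, -0.3009, 0.0258]
tcp_rot: [0.188, 0.982, 0.0, -0.001]
contact_force: [0.4, 0.4, 0.1]
opening: 1.0
finger_force: 0.0
```

step_arm --commands '[{"gripper": 1,"x": 0,"y": 0,"z": 0,"spin": 0},{"gripper": 1,"x": 0,"y": 0,"z": 0,"spin": 0},{"gripper": 1,"x": 0,"y": 0,"z": 0,"spin": 0},{"gripper": 1,"x": 0,"y": 0,"z": 0,"spin": 0},{"gripper": 1,"x": 0,"y": 0,"z": 0,"spin": 0},{"gripper": 1,"x": 0,"y": 0,"z": 0,"spin": 0},{"gripper": 1,"x": 0,"y": 0,"z": 0,"spin": 0},{"gripper": 1,"x": 0,"y": 0,"z": 0,"spin": 0},{"gripper": 1,"x": 0,"y": 0,"z": -5,"spin": 0},{"gripper": 1,"x": 0,"y": 0,"z": -10,"spin": 0}]'

```text
time: 34.5
eef_pos: [0.3707, -0.3005, 0.0409]
tcp_rot: [0.189, 0.982, 0.001, -0.001]
contact_force: [0.1, 0.2, -1.6]
opening: 0.703
finger_force: 32.8
```

step_arm --commands '[{"gripper": 1,"x": 0,"y": 0,"z": -20,"spin": 0},{"gripper": 1,"x": 0,"y": 0,"z": -25,"spin": 0},{"gripper": 1,"x": 0,"y": 0,"z": -25,"spin": 0},{"gripper": 1,"x": 0,"y": 0,"z": -25,"spin": 0},{"gripper": 1,"x": 0,"y": 0,"z": -25,"spin": 0},{"gripper": 1,"x": 0,"y": 0,"z": -10,"spin": 0},{"gripper": 1,"x": 0,"y": 0,"z": -5,"spin": 0},{"gripper": 1,"x": 0,"y": 0,"z": 0,"spin": 0},{"gripper": 1,"x": 0,"y": 0,"z": 0,"spin": 0},{"gripper": 1,"x": 0,"y": 0,"z": 0,"spin": 0}]'

```text
time: 35.5
eef_pos: [0.3709, -0.3007, 0.1749]
tcp_rot: [0.189, 0.982, 0.001, -0.001]
contact_force: [-0.2, -0.0, -0.7]
opening: 0.705
finger_force: 32.8
```

Run:
```python
from h import *
s,c=shot('wrist');P=cloud(s,c);print(s['eef_pos'],s['contact_force'])
held(P,s['eef_pos'],.013)
go((.44,0,.17),(.626,.206,.17))
```

```text
[ 0.37093943 -0.3006712   0.17488823] [-0.16665749 -0.02326036 -0.69180748]
n 7380 centre [ 0.3707 -0.3013] r 0.031 zmed 0.1882
held - tcp mm [-0.3 -0.7]
tool mm [ 47.4 304.9   5.6]
tool mm [-9.640e+01  2.603e+02  1.000e-01]
```

step_arm --commands '[{"gripper": 1,"x": 0,"y": 15,"z": 0,"spin": 0},{"gripper": 1,"x": 0,"y": 26,"z": 0,"spin": 0},{"gripper": 1,"x": 2,"y": 33,"z": 0,"spin": 0},{"gripper": 1,"x": 4,"y": 33,"z": 0,"spin": 0},{"gripper": 1,"x": 4,"y": 33,"z": 0,"spin": 0},{"gripper": 1,"x": 4,"y": 33,"z": 0,"spin": 0},{"gripper": 1,"x": 4,"y": 33,"z": 0,"spin": 0},{"gripper": 1,"x": 4,"y": 33,"z": 0,"spin": 0},{"gripper": 1,"x": 4,"y": 33,"z": 0,"spin": 0},{"gripper": 1,"x": 4,"y": 33,"z": 0,"spin": 0}]'

```text
time: 36.55
eef_pos: [0.4565, -0.0046, 0.1761]
tcp_rot: [0.189, 0.982, 0.0, -0.0]
contact_force: [-0.3, -1.0, -1.8]
opening: 0.703
finger_force: 32.8
```

step_arm --commands '[{"gripper": 1,"x": -5,"y": 33,"z": 0,"spin": 0},{"gripper": 1,"x": -10,"y": 33,"z": 0,"spin": 0},{"gripper": 1,"x": -12,"y": 33,"z": 0,"spin": 0},{"gripper": 1,"x": -12,"y": 30,"z": 0,"spin": 0},{"gripper": 1,"x": -10,"y": 25,"z": 0,"spin": 0},{"gripper": 1,"x": -6,"y": 15,"z": 0,"spin": 0},{"gripper": 1,"x": -3,"y": 8,"z": 0,"spin": 0},{"gripper": 1,"x": 0,"y": 0,"z": 0,"spin": 0},{"gripper": 1,"x": 0,"y": 0,"z": 0,"spin": 0},{"gripper": 1,"x": 0,"y": 0,"z": 0,"spin": 0}]'

```text
time: 37.55
eef_pos: [0.5756, 0.1355, 0.1763]
tcp_rot: [0.189, 0.982, -0.0, -0.0]
contact_force: [0.2, 0.0, -0.7]
opening: 0.698
finger_force: 32.9
```

```bash
cat >> h.py <<'E'
def cork(c,P):
    h=cv2.cvtColor(c['color'],cv2.COLOR_RGB2HSV)
    m=((h[...,1]>90)&(h[...,0]<22)).astype(np.uint8)
    m=cv2.morphologyEx(m,cv2.MORPH_OPEN,np.ones((3,3)))>0
    f=P[m];f=f[np.isfinite(f[:,0])];f=f[(np.hypot(f[:,0]-.628,f[:,1]-.204)<.1)&(f[:,2]<.02)&(f[:,2]>.002)]
    print('cork',len(f),cv2.minAreaRect(f[:,:2].astype(np.float32)),np.median(f[:,2]))
E
python3 - <<'E'
from h import *
s,c=shot('wrist','w6.png');P=cloud(s,c);print(s['eef_pos'],s['contact_force'])
held(P,s['eef_pos'],.013); cork(c,P)
go((.626,.206,.17))
E
```

```text
[0.57556523 0.13546687 0.17626414] [ 0.19862348  0.0127434  -0.73921925]
n 7376 centre [0.5759 0.1354] r 0.0306 zmed 0.1895
held - tcp mm [ 0.3 -0. ]
cork 13390 ((0.6268275380134583, 0.2066701352596283), (0.11987416446208954, 0.11872120201587677), 32.30309295654297) 0.0078779288620906
tool mm [-20.5  84.3   6.3]
```

View pics/w6.png

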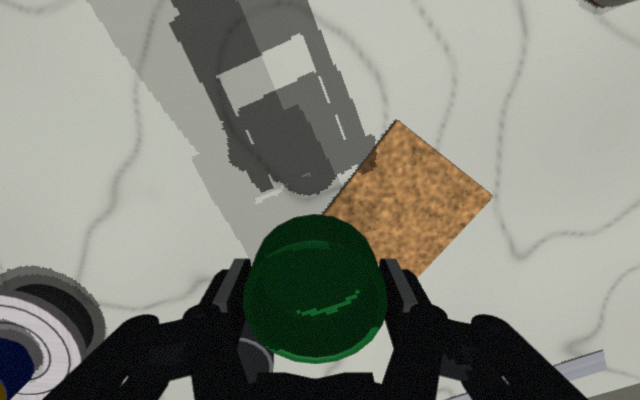

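The green pot is held level at (315,285) and the cork is at (395,205), centre (0.627, 0.207). Next I move over and lower.

step_arm --commands '[{"gripper": 1,"x": -3,"y": 12,"z": 0,"spin": 0},{"gripper": 1,"x": -6,"y": 24,"z": 0,"spin": 0},{"gripper": 1,"x": -6,"y": 24,"z": 0,"spin": 0},{"gripper": 1,"x": -4,"y": 16,"z": 0,"spin": 0},{"gripper": 1,"x": -2,"y": 9,"z": 8,"spin": 0},{"gripper": 1,"x": 0,"y": 0,"z": 18,"spin": 0},{"gripper": 1,"x": 0,"y": 0,"z": 24,"spin": 0},{"gripper": 1,"x": 0,"y": 0,"z": 24,"spin": 0},{"gripper": 1,"x": 0,"y": 0,"z": 20,"spin": 0},{"gripper": 1,"x": 0,"y": 0,"z": 8,"spin": 0}]'

```text
time: 38.6
eef_pos: [0.6252, 0.2066, 0.0709]
tcp_rot: [0.189, 0.982, -0.001, -0.003]
contact_force: [-0.4, -0.5, -1.8]
opening: 0.7
finger_force: 32.9
```

step_arm --commands '[{"gripper": 1,"x": 0,"y": 0,"z": 10,"spin": 0},{"gripper": 1,"x": 0,"y": 0,"z": 8,"spin": 0},{"gripper": 1,"x": 0,"y": 0,"z": 6,"spin": 0},{"gripper": 1,"x": 0,"y": 0,"z": 4,"spin": 0},{"gripper": 1,"x": 0,"y": 0,"z": 2,"spin": 0},{"gripper": 1,"x": 0,"y": 0,"z": 0,"spin": 0},{"gripper": 1,"x": 0,"y": 0,"z": 0,"spin": 0},{"gripper": 1,"x": 0,"y": 0,"z": 0,"spin": 0},{"gripper": 1,"x": 0,"y": 0,"z": 0,"spin": 0},{"gripper": 1,"x": 0,"y": 0,"z": 0,"spin": 0}]'

```text
time: 39.6
eef_pos: [0.6273, 0.2071, 0.0446]
tcp_rot: [0.189, 0.982, 0.0, 0.0]
contact_force: [-0.2, 0.4, -0.3]
opening: 0.7
finger_force: 32.9
```

Contact is expected near 0.0365.

step_arm --commands '[{"gripper": 1,"x": 0,"y": 0,"z": 2,"spin": 0},{"gripper": 1,"x": 0,"y": 0,"z": 2,"spin": 0},{"gripper": 1,"x": 0,"y": 0,"z": 1,"spin": 0},{"gripper": 1,"x": 0,"y": 0,"z": 1,"spin": 0},{"gripper": 1,"x": 0,"y": 0,"z": 1,"spin": 0},{"gripper": 1,"x": 0,"y": 0,"z": 0.5,"spin": 0},{"gripper": 1,"x": 0,"y": 0,"z": 0.5,"spin": 0},{"gripper": 1,"x": 0,"y": 0,"z": 0,"spin": 0},{"gripper": 1,"x": 0,"y": 0,"z": 0,"spin": 0},{"gripper": 1,"x": 0,"y": 0,"z": 0,"spin": 0}]'

```text
time: 40.6
eef_pos: [0.6273, 0.2071, 0.0365]
tcp_rot: [0.189, 0.982, 0.0, 0.0]
contact_force: [0.3, -0.7, -1.3]
opening: 0.699
finger_force: 32.9
```

step_arm --commands '[{"gripper": 1,"x": 0,"y": 0,"z": 0.4,"spin": 0},{"gripper": 1,"x": 0,"y": 0,"z": 0.4,"spin": 0},{"gripper": 1,"x": 0,"y": 0,"z": 0.2,"spin": 0},{"gripper": 1,"x": 0,"y": 0,"z": 0,"spin": 0},{"gripper": 1,"x": 0,"y": 0,"z": 0,"spin": 0},{"gripper": 1,"x": 0,"y": 0,"z": 0,"spin": 0},{"gripper": 1,"x": 0,"y": 0,"z": 0,"spin": 0},{"gripper": 1,"x": 0,"y": 0,"z": 0,"spin": 0},{"gripper": 1,"x": 0,"y": 0,"z": 0,"spin": 0},{"gripper": 1,"x": 0,"y": 0,"z": 0,"spin": 0}]'

```text
time: 41.6
eef_pos: [0.6274, 0.2071, 0.0359]
tcp_rot: [0.189, 0.982, 0.0, 0.0]
contact_force: [-3.1, -1.2, 5.0]
opening: 0.696
finger_force: 33.4
```

step_arm --commands '[{"gripper": 0.2,"x": 0,"y": 0,"z": 0,"spin": 0},{"gripper": -0.6,"x": 0,"y": 0,"z": 0,"spin": 0},{"gripper": -1,"x": 0,"y": 0,"z": 0,"spin": 0},{"gripper": -1,"x": 0,"y": 0,"z": 0,"spin": 0},{"gripper": -1,"x": 0,"y": 0,"z": 0,"spin": 0},{"gripper": -1,"x": 0,"y": 0,"z": -10,"spin": 0},{"gripper": -1,"x": 0,"y": 0,"z": -30,"spin": 0},{"gripper": -1,"x": 0,"y": 0,"z": -40,"spin": 0},{"gripper": -1,"x": 0,"y": 0,"z": -40,"spin": 0},{"gripper": -1,"x": 0,"y": 0,"z": -30,"spin": 0}]'

```text
time: 42.6
eef_pos: [0.6282, 0.2073, 0.1896]
tcp_rot: [0.189, 0.982, 0.001, 0.002]
contact_force: [0.9, 0.6, 0.3]
opening: 1.004
finger_force: 0.0
```

Run:
```python
from h import *
for i in range(3): s,c=shot('wrist')
P=cloud(s,c);print(s['eef_pos'])
find(P,(.627,.207),.04,.06)
go((.362,.279,.2))
```

```text
[0.63070996 0.20778366 0.19341888]
n 1230 centre [0.6274 0.2068] r 0.0297 zmed 0.0494
tool mm [274.6 -32.6 -12. ]
```

step_arm --commands '[{"gripper": -1,"x": 10,"y": 0,"z": 0,"spin": 0},{"gripper": -1,"x": 24,"y": -3,"z": 0,"spin": 0},{"gripper": -1,"x": 34,"y": -4,"z": 0,"spin": 0},{"gripper": -1,"x": 38,"y": -5,"z": 0,"spin": 0},{"gripper": -1,"x": 38,"y": -5,"z": 0,"spin": 0},{"gripper": -1,"x": 38,"y": -5,"z": 0,"spin": 0},{"gripper": -1,"x": 36,"y": -5,"z": 0,"spin": 0},{"gripper": -1,"x": 28,"y": -3,"z": 0,"spin": 0},{"gripper": -1,"x": 18,"y": -2,"z": 0,"spin": 0},{"gripper": -1,"x": 8,"y": -1,"z": 0,"spin": 0}]'

```text
time: 43.75
eef_pos: [0.3601, 0.2773, 0.1839]
tcp_rot: [0.188, 0.982, -0.001, -0.001]
contact_force: [0.2, 0.1, 0.4]
opening: 1.004
finger_force: 0.0
```

Run:
```python
from h import *
for i in range(5): s,c=shot('wrist')
P=cloud(s,c);print(s['eef_pos'])
k,d=knob(P,(.362,.279),.042); go((*k[:2],.036))
```

```text
[0.36308942 0.27721274 0.18540186]
knob n 406 centre [0.3616 0.2782] r 0.0097 zmed 0.0418
disc n 2624 centre [0.3617 0.2782] r 0.0297 zmed 0.0179
tool mm [  2.1   0.3 149.5]
```

step_arm --commands '[{"gripper": -1,"x": 1.5,"y": 0.3,"z": 20,"spin": 0},{"gripper": -1,"x": 0,"y": 0,"z": 22,"spin": 0},{"gripper": -1,"x": 0,"y": 0,"z": 22,"spin": 0},{"gripper": -1,"x": 0,"y": 0,"z": 22,"spin": 0},{"gripper": -1,"x": 0,"y": 0,"z": 20,"spin": 0},{"gripper": -1,"x": 0,"y": 0,"z": 17,"spin": 0},{"gripper": -1,"x": 0,"y": 0,"z": 13,"spin": 0},{"gripper": -1,"x": 0,"y": 0,"z": 8,"spin": 0},{"gripper": -1,"x": 0,"y": 0,"z": 5,"spin": 0},{"gripper": -1,"x": 0,"y": 0,"z": 0,"spin": 0}]'

```text
time: 45.0
eef_pos: [0.3612, 0.278, 0.0361]
tcp_rot: [0.189, 0.982, -0.0, -0.0]
contact_force: [0.1, 0.5, 0.2]
opening: 0.999
finger_force: 0.0
```

step_arm --commands '[{"gripper": 1,"x": 0,"y": 0,"z": 0,"spin": 0},{"gripper": 1,"x": 0,"y": 0,"z": 0,"spin": 0},{"gripper": 1,"x": 0,"y": 0,"z": 0,"spin": 0},{"gripper": 1,"x": 0,"y": 0,"z": 0,"spin": 0},{"gripper": 1,"x": 0,"y": 0,"z": 0,"spin": 0},{"gripper": 1,"x": 0,"y": 0,"z": 0,"spin": 0},{"gripper": 1,"x": 0,"y": 0,"z": 0,"spin": 0},{"gripper": 1,"x": 0,"y": 0,"z": 0,"spin": 0},{"gripper": 1,"x": 0,"y": 0,"z": 0,"spin": 0},{"gripper": 1,"x": 0,"y": 0,"z": 0,"spin": 0}]'

```text
time: 46.0
eef_pos: [0.3614, 0.2783, 0.0367]
tcp_rot: [0.189, 0.982, 0.0, 0.0]
contact_force: [-0.6, 1.2, 4.8]
opening: 0.218
finger_force: 29.5
```

step_arm --commands '[{"gripper": 1,"x": 0,"y": 0,"z": -4,"spin": 0},{"gripper": 1,"x": 0,"y": 0,"z": -10,"spin": 0},{"gripper": 1,"x": 0,"y": 0,"z": -18,"spin": 0},{"gripper": 1,"x": 0,"y": 0,"z": -20,"spin": 0},{"gripper": 1,"x": 0,"y": 0,"z": -20,"spin": 0},{"gripper": 1,"x": 0,"y": 0,"z": -18,"spin": 0},{"gripper": 1,"x": 0,"y": 0,"z": -10,"spin": 0},{"gripper": 1,"x": 0,"y": 0,"z": 0,"spin": 0},{"gripper": 1,"x": 0,"y": 0,"z": 0,"spin": 0},{"gripper": 1,"x": 0,"y": 0,"z": 0,"spin": 0}]'

```text
time: 47.0
eef_pos: [0.3603, 0.2777, 0.1352]
tcp_rot: [0.189, 0.982, -0.001, -0.001]
contact_force: [-0.5, -0.6, -1.2]
opening: 0.219
finger_force: 29.4
```

Run:
```python
from h import *
o,P=lidheld(2); go((.6274-o[0],.2068-o[1],.13))
```

```text
[0.36030829 0.27772141 0.13514438] [-0.05594227 -0.52096122 -0.5863436 ]
n 5095 centre [0.3605 0.2772] r 0.0298 zmed 0.1163
off [ 0.22347758 -0.48527005]
tool mm [-273.9   33.5    4.8]
```

step_arm --commands '[{"gripper": 1,"x": -10,"y": 1,"z": 0,"spin": 0},{"gripper": 1,"x": -22,"y": 3,"z": 0,"spin": 0},{"gripper": 1,"x": -34,"y": 4,"z": 0,"spin": 0},{"gripper": 1,"x": -38,"y": 5,"z": 0,"spin": 0},{"gripper": 1,"x": -38,"y": 5,"z": 0,"spin": 0},{"gripper": 1,"x": -38,"y": 5,"z": 0,"spin": 0},{"gripper": 1,"x": -36,"y": 4,"z": 0,"spin": 0},{"gripper": 1,"x": -30,"y": 3,"z": 0,"spin": 0},{"gripper": 1,"x": -19,"y": 2,"z": 0,"spin": 0},{"gripper": 1,"x": -8,"y": 1,"z": 0,"spin": 0}]'

```text
time: 48.1
eef_pos: [0.629, 0.2062, 0.1356]
tcp_rot: [0.19, 0.982, -0.0, 0.0]
contact_force: [-0.1, 0.6, -0.5]
opening: 0.217
finger_force: 29.4
```

step_arm --commands '[{"gripper": 1,"x": 0,"y": 0,"z": 0,"spin": 0},{"gripper": 1,"x": 0,"y": 0,"z": 0,"spin": 0},{"gripper": 1,"x": 0,"y": 0,"z": 4,"spin": 0},{"gripper": 1,"x": 0,"y": 0,"z": 8,"spin": 0},{"gripper": 1,"x": 0,"y": 0,"z": 10,"spin": 0},{"gripper": 1,"x": 0,"y": 0,"z": 8,"spin": 0},{"gripper": 1,"x": 0,"y": 0,"z": 4,"spin": 0},{"gripper": 1,"x": 0,"y": 0,"z": 0,"spin": 0},{"gripper": 1,"x": 0,"y": 0,"z": 0,"spin": 0},{"gripper": 1,"x": 0,"y": 0,"z": 0,"spin": 0}]'

```text
time: 49.1
eef_pos: [0.6273, 0.2076, 0.103]
tcp_rot: [0.189, 0.982, 0.0, 0.001]
contact_force: [0.2, -0.7, -0.7]
opening: 0.217
finger_force: 29.4
```

Run:
```python
from h import *
o,P=lidheld(4); find(P,(.627,.207),.044,.06,.04); go((.6274-o[0],.2068-o[1],.075))
```

```text
[0.62720871 0.20761692 0.10294652] [ 0.21220535  0.67478603 -1.53373639]
n 5088 centre [0.6274 0.2072] r 0.0298 zmed 0.084
off [ 0.22379786 -0.41302521]
n 966 centre [0.6269 0.207 ] r 0.0293 zmed 0.0495
tool mm [-0.2 -0.3 27.9]
```

Aligned. Seated TCP is about 0.075, so I'm lowering.

step_arm --commands '[{"gripper": 1,"x": 0,"y": 0,"z": 3,"spin": 0},{"gripper": 1,"x": 0,"y": 0,"z": 5,"spin": 0},{"gripper": 1,"x": 0,"y": 0,"z": 5,"spin": 0},{"gripper": 1,"x": 0,"y": 0,"z": 3,"spin": 0},{"gripper": 1,"x": 0,"y": 0,"z": 3,"spin": 0},{"gripper": 1,"x": 0,"y": 0,"z": 3,"spin": 0},{"gripper": 1,"x": 0,"y": 0,"z": 2,"spin": 0},{"gripper": 1,"x": 0,"y": 0,"z": 2,"spin": 0},{"gripper": 1,"x": 0,"y": 0,"z": 0,"spin": 0},{"gripper": 1,"x": 0,"y": 0,"z": 0,"spin": 0}]'

```text
time: 50.3
eef_pos: [0.6269, 0.2076, 0.0765]
tcp_rot: [0.189, 0.982, 0.0, 0.0]
contact_force: [-0.5, -0.3, -1.4]
opening: 0.217
finger_force: 29.4
```

step_arm --commands '[{"gripper": 1,"x": 0,"y": 0,"z": 0.5,"spin": 0},{"gripper": 1,"x": 0,"y": 0,"z": 0.5,"spin": 0},{"gripper": 1,"x": 0,"y": 0,"z": 0.5,"spin": 0},{"gripper": 1,"x": 0,"y": 0,"z": 0.5,"spin": 0},{"gripper": 1,"x": 0,"y": 0,"z": 0.3,"spin": 0},{"gripper": 1,"x": 0,"y": 0,"z": 0,"spin": 0},{"gripper": 1,"x": 0,"y": 0,"z": 0,"spin": 0},{"gripper": 1,"x": 0,"y": 0,"z": 0,"spin": 0},{"gripper": 1,"x": 0,"y": 0,"z": 0,"spin": 0},{"gripper": 1,"x": 0,"y": 0,"z": 0,"spin": 0}]'

```text
time: 51.3
eef_pos: [0.6272, 0.2075, 0.0748]
tcp_rot: [0.189, 0.982, -0.0, 0.0]
contact_force: [-1.8, -0.6, 4.6]
opening: 0.218
finger_force: 29.9
```

step_arm --commands '[{"gripper": 0.4,"x": 0,"y": 0,"z": 0,"spin": 0},{"gripper": 0,"x": 0,"y": 0,"z": 0,"spin": 0},{"gripper": -1,"x": 0,"y": 0,"z": 0,"spin": 0},{"gripper": -1,"x": 0,"y": 0,"z": 0,"spin": 0},{"gripper": -1,"x": 0,"y": 0,"z": 0,"spin": 0},{"gripper": -1,"x": 0,"y": 0,"z": -10,"spin": 0},{"gripper": -1,"x": 0,"y": 0,"z": -25,"spin": 0},{"gripper": -1,"x": 0,"y": 0,"z": -40,"spin": 0},{"gripper": -1,"x": 0,"y": 0,"z": -40,"spin": 0},{"gripper": -1,"x": 0,"y": 0,"z": -30,"spin": 0}]'

```text
time: 52.3
eef_pos: [0.6278, 0.2078, 0.2233]
tcp_rot: [0.189, 0.982, 0.001, 0.002]
contact_force: [-0.2, 0.7, -1.2]
opening: 1.002
finger_force: 0.0
```

Run:
```python
from h import *
for i in range(4): s,c=shot('wrist')
P=cloud(s,c);print(s['eef_pos'])
knob(P,(.627,.207),.080)
s,c=shot('scene','end.png');P=cloud(s,c)
find(P,(.611,-.199),.143,.151,.03,.01)
```

```text
[0.62867209 0.20791437 0.22373036]
knob n 405 centre [0.6272 0.2073] r 0.0097 zmed 0.0798
disc n 2606 centre [0.6273 0.2071] r 0.0296 zmed 0.0559
n 53 centre [ 0.6146 -0.1964] r 0.0095 zmed 0.147
```

View pics/end.png

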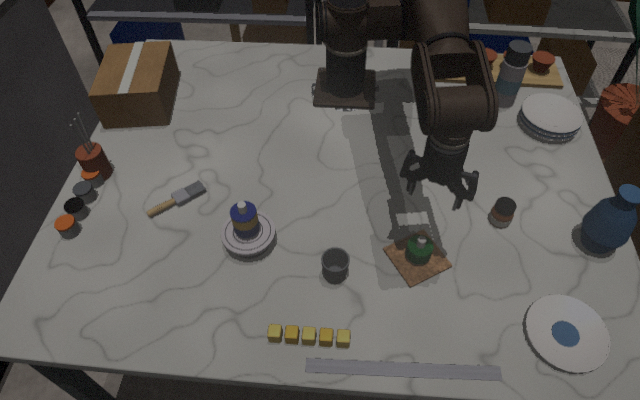

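The tall jar stands on the wheel at (245,220) and the short one on the cork at (418,250), both upright with the bystanders unmoved. I'm handing in.

```bash
python3 -c "
from plant import *
print(sign_off())"
```

```text
the job is handed in; nothing more can be done
None
```

Both jars are assembled and the job is handed in at about 52 s: blue pot, yellow tier and blue lid on the banding wheel, and green pot and lid on the cork mat. My last measurements show every piece seated and centred to within about 1 mm, and the glaze jar, water cup and brush look unmoved; `sign_off()` returned no verdict.

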